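# Scrub the inside of a mug with the bottle brush

## Task

Take the bottle brush with the orange handle out of its blue stand and scrub the inside of the white mug at the front of the worktop with it: three times down to the bottom, coming up to about the rim after each. Then put the brush back upright in its stand, head down and all the way in, and let go. The mug must stay standing about where it is; leave the other things alone.

Things in the scene. Friction and masses are not known exactly. Their poses are not given: they have to be found in the camera images.
- mug: white coffee mug, loose, 0.3 kg, upright, 95 mm tall, rim diameter 88 mm. Origin: on the underside but NOT on the cup's axis, which is at x = 1, y = 18.5 mm of the mug's own frame; the handle reaches to 63 mm along -y. z up. Hollow, tapering: clear inner radius 20 mm at the inner floor (8 mm above the underside), 23 at 30 mm, 28 at 60 mm, 33 at the rim
- mug_floor (a point): centre of the mug's inner floor, on the cup's axis, 8 mm above the underside (the rim is 87 mm above this point); axes as the mug
- stand: blue ceramic brush stand, a heavy round cup that does not move: 74 mm tall, foot diameter 82 mm, rim diameter 64 mm, open at the top with inner radius 25 mm or a little more all the way down, inner floor 8 mm above the worktop. Origin: centre of the underside, z up. The brush stands in it at the start
- stand_floor (a point): centre of the stand's inner floor, 8 mm above the worktop (the rim is 66 mm above this point)
- brush: bottle brush, rigid, 0.08 kg, 178 mm long, round about its z axis; starts upright in the stand, head down. Origin: centre of the flat lower end; z runs up to the handle. Head with white and blue tufts from 0 to 72 mm, radius 11 mm at the lower end, 14.5 mm at 6 mm, 18 mm from 30 to 64 mm; wire stem 8 mm thick to 92 mm; round orange handle, diameter 20 mm, straight from 106 to 172 mm
- brush_tip (a point): centre of the brush's lower end (same point as its origin)
- brush_grip (a point): point on the axis of the orange handle, 145 mm above the brush's lower end, where it is well gripped, from above or with the gripper leaning back towards the robot
- kitchen_timer: bystander: red and white kitchen timer, 62x62x50 mm, origin at centre of the underside
- tape_roll: bystander: lying roll of tape, diameter 102 mm, 25 mm tall, origin at centre of the underside
- teaspoon: bystander: lying metal teaspoon, 130x26x11 mm, origin at centre of the underside
- peg_0: bystander: wooden clothes peg, 19x72x11 mm, origin at centre of the underside
- peg_2: bystander: wooden clothes peg, 19x72x11 mm, origin at centre of the underside
- cabinet_front (a point): fixed, unmarked point on the worktop, straight below the front of the wall cabinets (underside 0.52 m up). Their front is an upright plane through it, normal to the point's own x axis, which points in under them (15 degrees left of +x); they hang over all beyond it, along the whole worktop. A wrist raised there strikes them: lean the gripper back towards the robot

How it is judged:
By the outcome, as a careful person would: the job done as asked, in the order asked, and still so for the second after the job is handed in, with the robot touching nothing.
It also fails if it takes over 58 s, if anything falls off the work surface, if the arm or the gripper's body presses on something with over 40 N, if the wrist force passes 120 N, or if a joint passes its speed limit or range.

## Robot

A 7-joint arm with a two-finger parallel gripper is mounted at the origin on a cart in front of the work surface, level with it; the furniture and walls round the work are solid. World frame = base frame: x ahead of the robot, y to its left, z up, the work surface at z = 0. Lengths are in m, angles in rad, forces in N, time in s.
With the tool pointing down it reaches from about 0.4 to 0.85 m from the base axis. Payload 10.4 kg.
Tool frame: the origin (TCP) lies at the very end of the fingers, on their centre line; the grasp point (between the pads) lies 19 mm behind it; z points along the fingers, y is the line along which they close (so a half turn about z gives the same grasp; the last joint's range is limited). The gripper opens to 87 mm and grips with 3 to 60 N. Pads are 19 mm wide; open, the fingers measure 117 mm over their backs; the gripper's body (75 mm by 190 mm) begins 51 mm behind the grasp point.
Start: joints at [-1.198, 0.332, -0.065, 1.46, 0.022, 1.35, -0.088], TCP at [0.241, 0.577, 0.223] pointing down, gripper open.
Joint ranges: [-2.6, 2.6], [-0.5, 2.12], [-1.47, 1.34], [0.16, 2.42], [-1.27, 4.41], [0.06, 2.06], [-2.6, 2.6]. Speed limits (rad/s): [2.22, 2.22, 2.79, 2.79, 3.14, 3.14, 3.14].

## Interface

Orientations are given as a rotation vector (axis times angle).
In Python, from cell import manip gives the robot as it stands. The module is installed in compiled form; this text tells all that it offers.
- The arm moves only by the tool servo_tool, never from a script. Its argument "targets" is a list of rows, each an object of numbers: "tx", "ty", "tz": the shift along the world's x, y, z normalised to -1 to 1, where 1 is 0.05 m; "yaw": the turn about the world's z normalised to -1 to 1, where 1 is 0.08 rad; "jaw": the closure, from 0 (fully open) to 1 (shut). In form: [{"tx": .., "ty": .., "tz": .., "yaw": .., "jaw": ..}, ...]. A call has 1 to 5 rows; each row shifts and turns the commanded pose from where the row before left it; what a row does not reach is not made up. A row lasts 1/8 s, in which the tool goes at most 62.5 mm and 10.7 degrees, less where a joint would pass 70% of its speed; a pose out of reach is approached as far as the arm can. A call with a number of a shift or a turn outside -1 to 1 is refused whole. A call with a gripper value outside its range is refused whole. The fingers move at their own pace and stop on an object; the grip force is fixed at half the most. Time passes only in rows, so rows that do not move let the fingers close. It gives the time, the measured TCP pose, the force, the opening and the grip force at its end, in the units of the state.
- manip.get_state(): the state, without advancing time (a new reading comes with each control period).
- manip.grab_frame(name): name is "side" or "top"; returns a dict with "frame" (400x640x3 uint8, blue, green, red), "vertical_fov" (degrees; the focal length in pixels is half the picture's height over the tangent of half this angle, whatever the lens; pixels are square), "cx", "cy" (the principal point, pixels), "extrinsics" (4x4, takes a point from world to camera coordinates). Camera axes: x right, y up, looking along -z (the intrinsics and any distortion apply to the point x, -y, -z); pixel columns grow to the right and rows downward; lengths in m; the calibration is good to about 2 mm. A picture is of the moment at which its call begins. There is no depth.
- manip.sign_off(): hands the job in; it is judged then, once.
The state is a dict: "t": time; "joint_positions": joint angles; "qd": joint speeds; "joint_torque": joint torques, N m; "eef_pos": TCP position; "tcp_rot": TCP orientation; "ft_force": force on the tool from outside, world axes, zero at the start; "moment": the same for the moment, N m; "width": finger opening in m; "grip_force": force on a finger pad.
Only numpy, scipy, OpenCV 4.12 (cv2) and the standard library are available. Lean on these libraries where they do the work, as an engineer would, in place of code of your own. Each camera call takes 0.05 s, during which the arm holds its last target. There are 200 camera calls.

## Working session

There is one attempt and no reset: what is moved stays moved. The work goes in short steps, Python scripts to look and compute and a tool call to move; the robot and the scene stay as the last step left them, time stands still between calls to the robot, and variables do not carry over. Pictures are saved under pics/ and viewed, at most 10 in all, crops included, and the job is handed in when it is done.

Besides the shell and the picture viewer there is one more tool, called after ">>>" by a JSON object that holds its "name" and its "arguments". servo_tool: Moves the arm, as the interface text tells. Scaled input: -1 to 1 covers 0.05 m each way for a shift and 0.08 rad each way for a turn. Its arguments: {"type":"object","properties":{"targets":{"type":"array","items":{"type":"object","properties":{"tx":{"type":"number","minimum":-1,"maximum":1},"ty":{"type":"number","minimum":-1,"maximum":1},"tz":{"type":"number","minimum":-1,"maximum":1},"yaw":{"type":"number","minimum":-1,"maximum":1},"jaw":{"type":"number"}}}}},"required":["targets"]}

```bash
mkdir -p pics; cat > h.py <<'E'
import numpy as np,cv2
from cell import manip
def grab(n):
    return manip.grab_frame(n)
def cal(g):
    h=g["frame"].shape[0]; f=h/2/np.tan(np.radians(g["vertical_fov"])/2)
    return f,g["cx"],g["cy"],np.array(g["extrinsics"])
def ray(g,u,v):
    f,cx,cy,E=cal(g); d=np.array([(u-cx)/f,-(v-cy)/f,-1]); R=E[:3,:3]
    return -R.T@E[:3,3], R.T@d
def onplane(g,u,v,z):
    o,d=ray(g,u,v); return o+d*(z-o[2])/d[2]
def proj(g,p):
    f,cx,cy,E=cal(g); q=E[:3,:3]@np.array(p)+E[:3,3]; return cx+f*q[0]/-q[2], cy-f*q[1]/-q[2]
E
python3 - <<'E'
from h import *
np.set_printoptions(precision=3,suppress=True)
fs=[]
for n in("side","top"):
    g=grab(n);print(n,[k for k in g],cal(g)[:3],ray(g,320,200));cv2.imwrite(f"pics/{n}0.png",g["frame"])
print(manip.get_state())
E
```

```text
side ['frame', 'vertical_fov', 'cx', 'cy', 'extrinsics'] (np.float64(477.5978970696664), 315.1387378388362, 199.4247398190027) (array([0.552, 1.062, 0.482]), array([-0.022, -0.916, -0.4  ]))
top ['frame', 'vertical_fov', 'cx', 'cy', 'extrinsics'] (np.float64(509.9951739042678), 317.97061154715306, 208.5661002699457) (array([0.372, 0.172, 1.193]), array([ 0.183,  0.053, -0.982]))
{'t': 0.1, 'joint_positions': array([-1.198,  0.333, -0.065,  1.461,  0.022,  1.35 , -0.089]), 'qd': array([ 0.001, -0.001,  0.001, -0.002, -0.001,  0.002,  0.   ]), 'joint_torque': array([  0.001, -62.454,   0.024, -39.072,  -0.061,   0.037,   0.   ]), 'eef_pos': array([0.241, 0.576, 0.222]), 'tcp_rot': array([-0.618, -3.08 ,  0.002]), 'ft_force': array([0.351, 0.523, 0.417]), 'moment': array([0.001, 0.081, 0.016]), 'grip_force': 0.0, 'width': 0.08679696207313864}
```

View pics/side0.png

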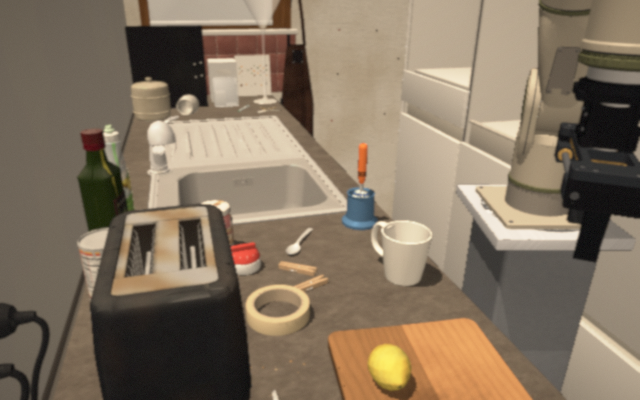

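View pics/top0.png

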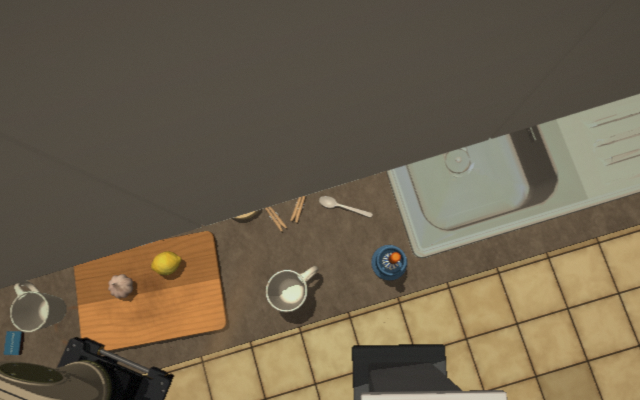

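The side view shows the brush (362,165) in its stand (360,207) and the mug at (406,250), handle to the left. The top view shows the mug rim near (288,290), handle to the upper right, the stand at (389,262), orange handle top at (396,257), and the gripper at lower left.

```bash
cat > m.py <<'E'
from h import *
np.set_printoptions(precision=4,suppress=True)
def mask(g,lo,hi,box):
    hsv=cv2.cvtColor(g["frame"],cv2.COLOR_BGR2HSV); m=cv2.inRange(hsv,lo,hi); k=np.zeros_like(m); x0,y0,x1,y1=box; k[y0:y1,x0:x1]=255
    return m&k
def big(m):
    c,_=cv2.findContours(m,cv2.RETR_EXTERNAL,cv2.CHAIN_APPROX_NONE); return max(c,key=cv2.contourArea)
E
python3 - <<'E'
from m import *
t=grab("top"); s=grab("side")
o=big(mask(t,(3,150,120),(15,255,255),(370,235,420,290))); (u,v),r=cv2.minEnclosingCircle(o); print("orange top px",u,v,r,onplane(t,u,v,.186))
b=big(mask(t,(95,90,30),(125,255,255),(360,230,420,290))); (u,v),r=cv2.minEnclosingCircle(b); print("blue",cv2.boundingRect(b),u,v,r,onplane(t,u,v,.05), [onplane(t,u,v,.074)])
so=big(mask(s,(3,150,120),(15,255,255),(345,130,385,200))); print("side orange",cv2.boundingRect(so), cv2.fitLine(so,cv2.DIST_L2,0,.01,.01).ravel())
sb=big(mask(s,(95,90,30),(125,255,255),(330,175,390,240))); print("side blue",cv2.boundingRect(sb))
big_=np.hstack([cv2.resize(t["frame"][225:325,255:425],None,fx=4,fy=4,interpolation=cv2.INTER_CUBIC)]); cv2.imwrite("pics/t1.png",big_)
big_=cv2.resize(s["frame"][135:295,330:440],None,fx=3.7,fy=3.7,interpolation=cv2.INTER_CUBIC); cv2.imwrite("pics/s1.png",big_)
E
```

```text
orange top px 395.0 256.5 5.02503776550293 [0.4419 0.0829 0.186 ]
blue (372, 246, 34, 34) 388.70196533203125 262.40228271484375 17.220726013183594 [0.4387 0.0853 0.05  ] [array([0.4373, 0.0872, 0.074 ])]
side orange (358, 143, 9, 40) [  0.053   -0.9986 361.9756 162.5122]
side blue (344, 199, 30, 29)
```

View pics/t1.png

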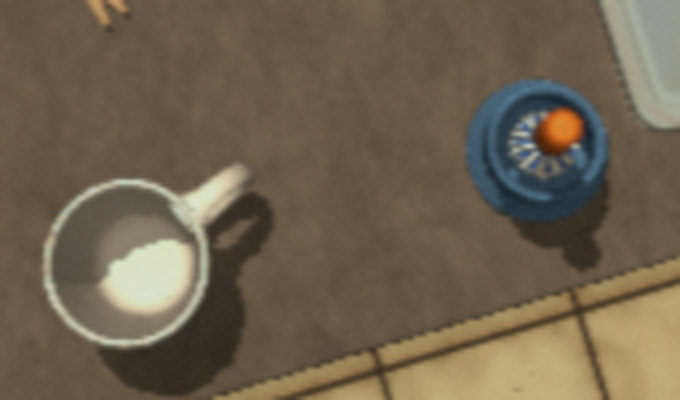

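View pics/s1.png

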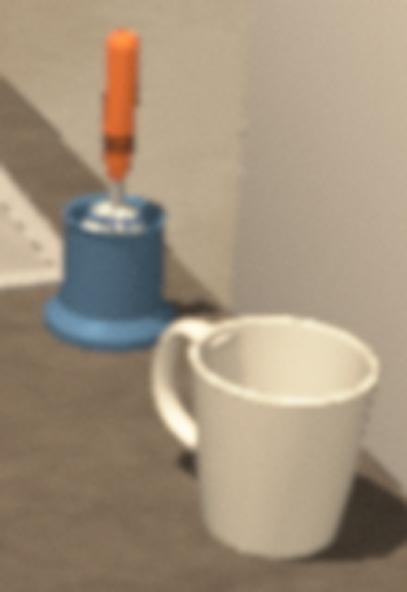

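Crops: mug rim circle is centred at full-frame px (286.6,290.8), handle towards (315,268). Stand rim is centred near (391.8,260.0), foot near (389.5,262.5). The brush stands almost upright in the stand.

```bash
python3 - <<'E'
from m import *
t=grab("top"); s=grab("side")
print("mug rim",onplane(t,286.4,290.5,.095),"r",np.linalg.norm(onplane(t,286.4+20.5,290.5,.095)-onplane(t,286.4,290.5,.095)))
print("stand rim",onplane(t,391.6,259.8,.074),"foot",onplane(t,389.3,262.3,.01))
print("mug handle end",onplane(t,255+245/4,225+172/4,.075))
# side: triangulate
def tri(a,b):
    (o1,d1),(o2,d2)=ray(t,*a),ray(s,*b); A=np.stack([d1,-d2],1); k=np.linalg.lstsq(A,o2-o1,rcond=None)[0]
    p,q=o1+d1*k[0],o2+d2*k[1]; return p,q
print("mugrim tri",tri((286.4,290.5),(330+284/3.7,135+360/3.7)))
print("top brush tri",tri((395,256.5),(330+124/3.7,135+33/3.7)))
print("stand rim tri",tri((391.6,259.8),(330+115/3.7,135+213/3.7)))
# side planes at x: brush bottom handle vs top
for v,z in((33,.184),(178,.105)): print(z,onplane(s,330+122/3.7,135+v/3.7,z), onplane(s,330+117/3.7,135+v/3.7,z))
E
```

```text
mug rim [0.3831 0.3089 0.095 ] r 0.04396456721020578
stand rim [0.4428 0.0806 0.074 ] foot [0.4412 0.0809 0.01  ]
mug handle end [0.43  0.245 0.075]
mugrim tri (array([0.3831, 0.3093, 0.0919]), array([0.3794, 0.3101, 0.0919]))
top brush tri (array([0.4419, 0.0829, 0.1859]), array([0.4374, 0.0835, 0.1856]))
stand rim tri (array([0.4428, 0.0806, 0.0729]), array([0.4372, 0.0814, 0.0724]))
0.184 [0.438  0.0784 0.184 ] [0.4409 0.0784 0.184 ]
0.105 [0.4371 0.1065 0.105 ] [0.44   0.1065 0.105 ]
```

>>> {"name": "servo_tool", "arguments": {"targets": [{"tx": 0.4, "ty": -0.99, "tz": 0.1}, {"tx": 0.4, "ty": -0.99, "tz": 0.1}, {"tx": 0.4, "ty": -0.99}, {"tx": 0.4, "ty": -0.99}, {"tx": 0.4, "ty": -0.99}]}}

```text
invalid input at $.targets[0]: expected keys tx, ty, tz, yaw, jaw
```

```bash
python3 - <<'E'
from m import *
t=grab("top")
for u,v in((100,264),(390,167),(600,106)):print("cab",onplane(t,u,v,.52))
s=manip.get_state();print(s["eef_pos"],s["joint_positions"],s["t"])
E
```

```text
cab [0.4212 0.5089 0.52  ]
cab [0.5391 0.113  0.52  ]
cab [ 0.6109 -0.1699  0.52  ]
[0.2409 0.5766 0.2224] [-1.1976  0.3324 -0.0647  1.4603  0.0216  1.3499 -0.0885] 0.35
```

>>> {"name": "servo_tool", "arguments": {"targets": [{"tx": 0.4, "ty": -0.99, "tz": 0.1, "yaw": 0, "jaw": 0}, {"tx": 0.4, "ty": -0.99, "tz": 0.1, "yaw": 0, "jaw": 0}, {"tx": 0.4, "ty": -0.99, "tz": 0, "yaw": 0, "jaw": 0}, {"tx": 0.4, "ty": -0.99, "tz": 0, "yaw": 0, "jaw": 0}, {"tx": 0.4, "ty": -0.99, "tz": 0, "yaw": 0, "jaw": 0}]}}

```text
t: 0.98
eef_pos: [0.3415, 0.3275, 0.2327]
tcp_rot: [0.618, 3.08, 0.001]
ft_force: [0.0, 0.5, -0.2]
width: 0.0865
grip_force: 0.0
```

>>> {"name": "servo_tool", "arguments": {"targets": [{"tx": 0.4, "ty": -0.98, "tz": 0, "yaw": 0, "jaw": 0}, {"tx": 0.4, "ty": -0.98, "tz": 0, "yaw": 0, "jaw": 0}, {"tx": 0.4, "ty": -0.98, "tz": 0, "yaw": 0, "jaw": 0}, {"tx": 0.4, "ty": -0.98, "tz": 0, "yaw": 0, "jaw": 0}, {"tx": 0.39, "ty": -0.98, "tz": 0, "yaw": 0, "jaw": 0}]}}

```text
t: 1.6
eef_pos: [0.4409, 0.0825, 0.2328]
tcp_rot: [0.618, 3.08, 0.001]
ft_force: [0.2, 0.1, -0.2]
width: 0.0868
grip_force: 0.0
```

>>> {"name": "servo_tool", "arguments": {"targets": [{"tx": 0, "ty": 0, "tz": 0, "yaw": 0, "jaw": 0}, {"tx": 0, "ty": 0, "tz": -0.3, "yaw": 0, "jaw": 0}]}}

```text
t: 1.85
eef_pos: [0.4408, 0.0851, 0.2178]
tcp_rot: [0.617, 3.079, 0.003]
ft_force: [-0.4, 0.3, 0.2]
width: 0.0867
grip_force: 0.0
```

```bash
python3 - <<'E'
from m import *
t=grab("top");s=grab("side")
st=manip.get_state();print(st["eef_pos"],st["joint_positions"],st["t"],st["ft_force"])
a=cv2.resize(t["frame"][160:320,300:500],None,fx=2,fy=2);b=cv2.resize(s["frame"][50:250,260:460],(400,400))
a=cv2.copyMakeBorder(a,0,80,0,0,cv2.BORDER_CONSTANT);cv2.imwrite("pics/g1.png",np.hstack([a,b]))
E
```

```text
[0.4391 0.0852 0.2156] [-0.6822 -0.0794  0.3726  1.9288  0.0301  1.2897  0.858 ] 1.95 [-0.0588  0.5963 -0.3238]
```

View pics/g1.png

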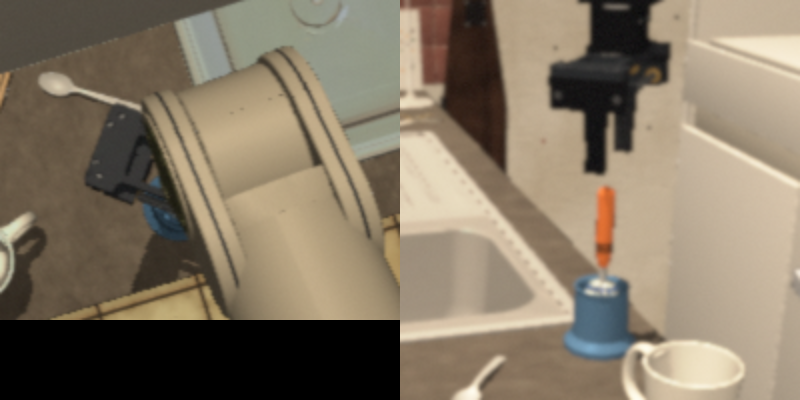

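The side view shows the open fingers directly above the brush handle. In the top view the wrist is close to the cabinet edge but still clear. Descending.

>>> {"name": "servo_tool", "arguments": {"targets": [{"tx": 0.03, "ty": -0.05, "tz": -0.5, "yaw": 0, "jaw": 0}, {"tx": 0, "ty": 0, "tz": -0.6, "yaw": 0, "jaw": 0}, {"tx": 0, "ty": 0, "tz": -0.5, "yaw": 0, "jaw": 0}, {"tx": 0, "ty": 0, "tz": 0, "yaw": 0, "jaw": 0}]}}

```text
t: 2.45
eef_pos: [0.4404, 0.0823, 0.136]
tcp_rot: [-0.614, -3.078, 0.003]
ft_force: [-0.3, -0.2, 0.5]
width: 0.0869
grip_force: 0.0
```

>>> {"name": "servo_tool", "arguments": {"targets": [{"tx": 0, "ty": 0, "tz": -0.04, "yaw": 0, "jaw": 1}, {"tx": 0, "ty": 0, "tz": 0, "yaw": 0, "jaw": 1}, {"tx": 0, "ty": 0, "tz": 0, "yaw": 0, "jaw": 1}, {"tx": 0, "ty": 0, "tz": 0, "yaw": 0, "jaw": 1}, {"tx": 0, "ty": 0, "tz": 0, "yaw": 0, "jaw": 1}]}}

```text
t: 3.08
eef_pos: [0.442, 0.0817, 0.1357]
tcp_rot: [0.618, 3.08, 0.0]
ft_force: [-0.5, 0.1, -0.4]
width: 0.0449
grip_force: 0.0
```

>>> {"name": "servo_tool", "arguments": {"targets": [{"tx": 0, "ty": 0, "tz": 0, "yaw": 0, "jaw": 1}, {"tx": 0, "ty": 0, "tz": 0, "yaw": 0, "jaw": 1}, {"tx": 0, "ty": 0, "tz": 0, "yaw": 0, "jaw": 1}, {"tx": 0, "ty": 0, "tz": 0, "yaw": 0, "jaw": 1}, {"tx": 0, "ty": 0, "tz": 0, "yaw": 0, "jaw": 1}]}}

```text
t: 3.7
eef_pos: [0.4419, 0.0817, 0.1356]
tcp_rot: [-0.618, -3.08, -0.0]
ft_force: [0.4, 0.2, -0.4]
width: 0.0195
grip_force: 30.0
```

>>> {"name": "servo_tool", "arguments": {"targets": [{"tx": 0, "ty": 0, "tz": 0.4, "yaw": 0, "jaw": 1}, {"tx": 0, "ty": 0, "tz": 0.5, "yaw": 0, "jaw": 1}, {"tx": 0, "ty": 0, "tz": 0.5, "yaw": 0, "jaw": 1}, {"tx": 0, "ty": 0, "tz": 0.4, "yaw": 0, "jaw": 1}, {"tx": -0.1, "ty": 0.2, "tz": 0.3, "yaw": 0, "jaw": 1}]}}

```text
t: 4.32
eef_pos: [0.437, 0.0915, 0.2413]
tcp_rot: [0.62, 3.08, 0.0]
ft_force: [0.5, -0.2, -1.0]
width: 0.019
grip_force: 30.0
```

>>> {"name": "servo_tool", "arguments": {"targets": [{"tx": -0.3, "ty": 0.8, "tz": 0, "yaw": 0, "jaw": 1}, {"tx": -0.3, "ty": 0.9, "tz": 0, "yaw": 0, "jaw": 1}, {"tx": -0.3, "ty": 0.9, "tz": 0, "yaw": 0, "jaw": 1}, {"tx": -0.1, "ty": 0.9, "tz": 0, "yaw": 0, "jaw": 1}, {"tx": -0.1, "ty": 0.84, "tz": 0, "yaw": 0, "jaw": 1}]}}

```text
t: 4.95
eef_pos: [0.3807, 0.3108, 0.2404]
tcp_rot: [-0.616, -3.08, 0.0]
ft_force: [-0.1, -0.4, -1.1]
width: 0.019
grip_force: 30.0
```

```bash
python3 - <<'E'
from m import *
t=grab("top");s=grab("side")
st=manip.get_state();print(st["eef_pos"],st["joint_positions"],st["t"],st["ft_force"])
a=cv2.resize(t["frame"][200:350,200:400],None,fx=2,fy=2);b=cv2.resize(s["frame"][120:320,310:510],(500,500))
a=cv2.copyMakeBorder(a,0,200,0,0,cv2.BORDER_CONSTANT)[:, :300];cv2.imwrite("pics/g2.png",np.hstack([a,b]))
e=np.array(st["eef_pos"]); print("tip proj",proj(s,e-[0,0,.1276]))
E
```

```text
[0.3792 0.3135 0.2398] [-0.8995  0.0257  0.1191  1.7822 -0.0044  1.3348  0.4024] 5.05 [ 0.2687 -0.3045 -0.7866]
tip proj (np.float64(408.1874793527887), np.float64(222.8778254802556))
```

View pics/g2.png

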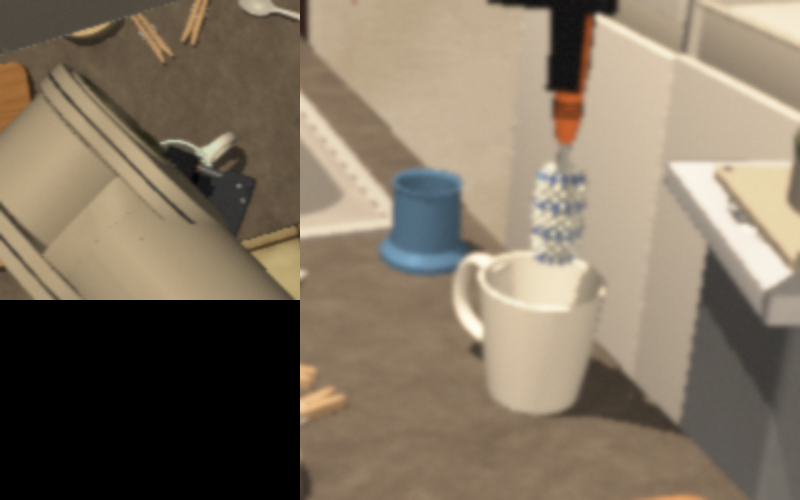

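The side view shows the brush hanging about upright over the mug: tip at about (411,224), rim centre about (407,233). The tip is about 5 mm short in x. I'll correct that and descend partway.

>>> {"name": "servo_tool", "arguments": {"targets": [{"tx": 0.08, "ty": -0.08, "tz": 0, "yaw": 0, "jaw": 1}, {"tx": 0, "ty": 0, "tz": -0.4, "yaw": 0, "jaw": 1}, {"tx": 0, "ty": 0, "tz": -0.4, "yaw": 0, "jaw": 1}, {"tx": 0, "ty": 0, "tz": -0.4, "yaw": 0, "jaw": 1}, {"tx": 0, "ty": 0, "tz": 0, "yaw": 0, "jaw": 1}]}}

```text
t: 5.68
eef_pos: [0.3857, 0.3029, 0.1795]
tcp_rot: [-0.62, -3.078, 0.004]
ft_force: [-0.4, 0.7, -1.4]
width: 0.0189
grip_force: 30.0
```

>>> {"name": "servo_tool", "arguments": {"targets": [{"tx": -0.02, "ty": 0.08, "tz": 0, "yaw": 0, "jaw": 1}, {"tx": 0, "ty": 0, "tz": -0.4, "yaw": 0, "jaw": 1}, {"tx": 0, "ty": 0, "tz": -0.3, "yaw": 0, "jaw": 1}, {"tx": 0, "ty": 0, "tz": -0.14, "yaw": 0, "jaw": 1}, {"tx": 0, "ty": 0, "tz": 0, "yaw": 0, "jaw": 1}]}}

```text
t: 6.3
eef_pos: [0.3849, 0.3086, 0.1385]
tcp_rot: [-0.618, -3.08, 0.001]
ft_force: [0.4, -0.1, -0.2]
width: 0.0194
grip_force: 30.0
```

>>> {"name": "servo_tool", "arguments": {"targets": [{"tx": 0, "ty": 0, "tz": -0.04, "yaw": 0, "jaw": 1}, {"tx": 0, "ty": 0, "tz": -0.01, "yaw": 0, "jaw": 1}, {"tx": 0, "ty": 0, "tz": 0, "yaw": 0, "jaw": 1}]}}

```text
t: 6.68
eef_pos: [0.385, 0.3088, 0.1363]
tcp_rot: [0.618, 3.08, 0.001]
ft_force: [-0.6, 0.3, -1.0]
width: 0.0193
grip_force: 30.0
```

>>> {"name": "servo_tool", "arguments": {"targets": [{"tx": 0, "ty": 0, "tz": 0.5, "yaw": 0, "jaw": 1}, {"tx": 0, "ty": 0, "tz": 0.6, "yaw": 0, "jaw": 1}, {"tx": 0, "ty": 0, "tz": 0.5, "yaw": 0, "jaw": 1}, {"tx": 0, "ty": 0, "tz": 0.14, "yaw": 0, "jaw": 1}, {"tx": 0, "ty": 0, "tz": 0, "yaw": 0, "jaw": 1}]}}

```text
t: 7.3
eef_pos: [0.3849, 0.3087, 0.2228]
tcp_rot: [0.618, 3.08, 0.0]
ft_force: [0.2, 0.3, -1.5]
width: 0.0192
grip_force: 30.0
```

```bash
python3 - <<'E'
from m import *
s=grab("side");st=manip.get_state();print(st["eef_pos"],st["ft_force"])
cv2.imwrite("pics/g3.png",cv2.resize(s["frame"][120:320,310:510],(500,500)))
E
```

```text
[0.3847 0.3085 0.2222] [-0.6291  0.4714 -1.0775]
```

View pics/g3.png

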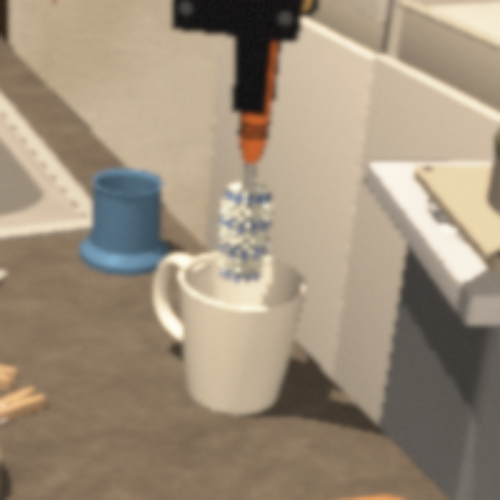

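Tip now sits at the rim centre (crop 241,280 against 243,282) and the mug hasn't moved. Doing the second and third strokes slightly deeper.

>>> {"name": "servo_tool", "arguments": {"targets": [{"tx": 0, "ty": 0, "tz": -0.6, "yaw": 0, "jaw": 1}, {"tx": 0, "ty": 0, "tz": -0.6, "yaw": 0, "jaw": 1}, {"tx": 0, "ty": 0, "tz": -0.45, "yaw": 0, "jaw": 1}, {"tx": 0, "ty": 0, "tz": -0.12, "yaw": 0, "jaw": 1}, {"tx": 0, "ty": 0, "tz": 0, "yaw": 0, "jaw": 1}]}}

```text
t: 7.98
eef_pos: [0.3848, 0.3082, 0.1348]
tcp_rot: [-0.618, -3.08, 0.002]
ft_force: [-3.5, -3.4, 11.6]
width: 0.0193
grip_force: 30.0
```

>>> {"name": "servo_tool", "arguments": {"targets": [{"tx": 0, "ty": 0, "tz": 0.5, "yaw": 0, "jaw": 1}, {"tx": 0, "ty": 0, "tz": 0.6, "yaw": 0, "jaw": 1}, {"tx": 0, "ty": 0, "tz": 0.5, "yaw": 0, "jaw": 1}, {"tx": 0, "ty": 0, "tz": 0.17, "yaw": 0, "jaw": 1}, {"tx": 0, "ty": 0, "tz": 0, "yaw": 0, "jaw": 1}]}}

```text
t: 8.6
eef_pos: [0.3848, 0.3086, 0.2225]
tcp_rot: [-0.618, -3.08, 0.001]
ft_force: [0.7, -1.0, -1.3]
width: 0.019
grip_force: 30.0
```

>>> {"name": "servo_tool", "arguments": {"targets": [{"tx": 0, "ty": 0, "tz": -0.6, "yaw": 0, "jaw": 1}, {"tx": 0, "ty": 0, "tz": -0.6, "yaw": 0, "jaw": 1}, {"tx": 0, "ty": 0, "tz": -0.45, "yaw": 0, "jaw": 1}, {"tx": 0, "ty": 0, "tz": -0.12, "yaw": 0, "jaw": 1}, {"tx": 0, "ty": 0, "tz": 0, "yaw": 0, "jaw": 1}]}}

```text
t: 9.22
eef_pos: [0.3847, 0.308, 0.1346]
tcp_rot: [-0.618, -3.079, 0.003]
ft_force: [-3.1, -3.3, 13.5]
width: 0.0192
grip_force: 30.0
```

>>> {"name": "servo_tool", "arguments": {"targets": [{"tx": 0, "ty": 0, "tz": 0.5, "yaw": 0, "jaw": 1}, {"tx": 0, "ty": 0, "tz": 0.6, "yaw": 0, "jaw": 1}, {"tx": 0, "ty": 0, "tz": 0.5, "yaw": 0, "jaw": 1}, {"tx": 0, "ty": 0, "tz": 0.17, "yaw": 0, "jaw": 1}, {"tx": 0, "ty": 0, "tz": 0, "yaw": 0, "jaw": 1}]}}

```text
t: 9.85
eef_pos: [0.3848, 0.3086, 0.2223]
tcp_rot: [-0.618, -3.08, 0.001]
ft_force: [0.2, -0.2, -1.6]
width: 0.0194
grip_force: 30.0
```

Strokes 2 and 3 pressed on the floor with about 12 N. Stroke 1 came within about 1 mm of it. Returning to the stand.

>>> {"name": "servo_tool", "arguments": {"targets": [{"tx": 0, "ty": 0, "tz": 0.36, "yaw": 0, "jaw": 1}, {"tx": 0.1, "ty": -0.6, "tz": 0, "yaw": 0, "jaw": 1}, {"tx": 0.2, "ty": -0.9, "tz": 0, "yaw": 0, "jaw": 1}, {"tx": 0.2, "ty": -0.9, "tz": 0, "yaw": 0, "jaw": 1}, {"tx": 0.3, "ty": -0.9, "tz": 0, "yaw": 0, "jaw": 1}]}}

```text
t: 10.48
eef_pos: [0.4244, 0.1421, 0.2396]
tcp_rot: [-0.617, -3.079, 0.002]
ft_force: [1.5, 0.4, -0.5]
width: 0.0195
grip_force: 30.0
```

>>> {"name": "servo_tool", "arguments": {"targets": [{"tx": 0.2, "ty": -0.9, "tz": 0, "yaw": 0, "jaw": 1}, {"tx": 0.14, "ty": -0.34, "tz": 0, "yaw": 0, "jaw": 1}, {"tx": 0, "ty": 0, "tz": 0, "yaw": 0, "jaw": 1}, {"tx": 0, "ty": 0, "tz": 0, "yaw": 0, "jaw": 1}, {"tx": 0, "ty": 0, "tz": -0.3, "yaw": 0, "jaw": 1}]}}

```text
t: 11.1
eef_pos: [0.4422, 0.083, 0.2259]
tcp_rot: [0.615, 3.08, 0.001]
ft_force: [-0.0, 1.1, -0.3]
width: 0.0186
grip_force: 30.0
```

```bash
python3 - <<'E'
from m import *
s=grab("side");st=manip.get_state();print(st["eef_pos"],st["ft_force"])
cv2.imwrite("pics/g4.png",cv2.resize(s["frame"][120:320,290:490],(500,500)))
E
```

```text
[0.441  0.0824 0.2233] [-0.8141  0.0809 -2.9359]
```

View pics/g4.png

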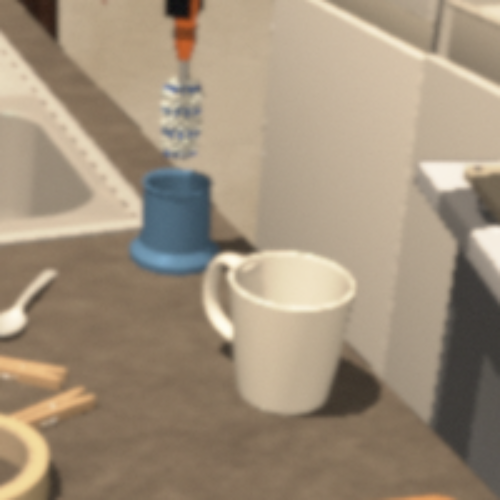

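The tip (crop ~180,160) is centred over the stand rim (178,180), and the mug is standing in place. Lowering.

>>> {"name": "servo_tool", "arguments": {"targets": [{"tx": 0, "ty": 0, "tz": -0.4, "yaw": 0, "jaw": 1}, {"tx": 0, "ty": 0, "tz": -0.4, "yaw": 0, "jaw": 1}, {"tx": 0, "ty": 0, "tz": -0.5, "yaw": 0, "jaw": 1}, {"tx": 0, "ty": 0, "tz": -0.4, "yaw": 0, "jaw": 1}, {"tx": 0, "ty": 0, "tz": 0, "yaw": 0, "jaw": 1}]}}

```text
t: 11.78
eef_pos: [0.4405, 0.0817, 0.1394]
tcp_rot: [-0.616, -3.078, 0.003]
ft_force: [-0.3, -0.2, -1.0]
width: 0.0191
grip_force: 30.0
```

>>> {"name": "servo_tool", "arguments": {"targets": [{"tx": 0, "ty": 0, "tz": -0.06, "yaw": 0, "jaw": 1}, {"tx": 0, "ty": 0, "tz": -0.03, "yaw": 0, "jaw": 1}, {"tx": 0, "ty": 0, "tz": 0, "yaw": 0, "jaw": 1}]}}

```text
t: 12.15
eef_pos: [0.4422, 0.0818, 0.1369]
tcp_rot: [0.617, 3.08, 0.001]
ft_force: [-0.0, -0.2, 0.1]
width: 0.019
grip_force: 30.0
```

>>> {"name": "servo_tool", "arguments": {"targets": [{"tx": 0, "ty": 0, "tz": -0.03, "yaw": 0, "jaw": 1}, {"tx": 0, "ty": 0, "tz": 0, "yaw": 0, "jaw": 1}]}}

```text
t: 12.4
eef_pos: [0.4421, 0.0818, 0.1352]
tcp_rot: [0.618, 3.08, 0.001]
ft_force: [-0.7, -0.1, 0.5]
width: 0.0189
grip_force: 30.0
```

>>> {"name": "servo_tool", "arguments": {"targets": [{"tx": 0, "ty": 0, "tz": 0, "yaw": 0, "jaw": 0.5}, {"tx": 0, "ty": 0, "tz": 0, "yaw": 0, "jaw": 0.3}, {"tx": 0, "ty": 0, "tz": 0, "yaw": 0, "jaw": 0}, {"tx": 0, "ty": 0, "tz": 0, "yaw": 0, "jaw": 0}, {"tx": 0, "ty": 0, "tz": 0, "yaw": 0, "jaw": 0}]}}

```text
t: 13.02
eef_pos: [0.4419, 0.0817, 0.1351]
tcp_rot: [-0.618, -3.08, -0.0]
ft_force: [-0.7, 0.8, -0.0]
width: 0.0613
grip_force: 0.0
```

>>> {"name": "servo_tool", "arguments": {"targets": [{"tx": 0, "ty": 0, "tz": 0, "yaw": 0, "jaw": 0}, {"tx": 0, "ty": 0, "tz": 0, "yaw": 0, "jaw": 0}, {"tx": 0, "ty": 0, "tz": 0.4, "yaw": 0, "jaw": 0}, {"tx": 0, "ty": 0, "tz": 0.5, "yaw": 0, "jaw": 0}, {"tx": 0, "ty": 0, "tz": 0.5, "yaw": 0, "jaw": 0}]}}

```text
t: 13.65
eef_pos: [0.4418, 0.0817, 0.2058]
tcp_rot: [-0.618, -3.08, 0.0]
ft_force: [0.7, 0.1, 0.8]
width: 0.087
grip_force: 0.0
```

>>> {"name": "servo_tool", "arguments": {"targets": [{"tx": 0, "ty": 0, "tz": 0.4, "yaw": 0, "jaw": 0}, {"tx": -0.1, "ty": 0.6, "tz": 0, "yaw": 0, "jaw": 0}, {"tx": -0.3, "ty": 0.9, "tz": 0, "yaw": 0, "jaw": 0}, {"tx": -0.3, "ty": 0.9, "tz": 0, "yaw": 0, "jaw": 0}, {"tx": 0, "ty": 0, "tz": 0, "yaw": 0, "jaw": 0}]}}

```text
t: 14.28
eef_pos: [0.4055, 0.2048, 0.2249]
tcp_rot: [-0.609, -3.082, -0.0]
ft_force: [-0.4, -0.5, 0.2]
width: 0.0873
grip_force: 0.0
```

```bash
python3 - <<'E'
from m import *
s=grab("side");t=grab("top");st=manip.get_state();print(st["eef_pos"],st["ft_force"],st["t"])
so=big(mask(s,(3,150,120),(15,255,255),(345,130,385,200))); print("side orange",cv2.boundingRect(so), cv2.fitLine(so,cv2.DIST_L2,0,.01,.01).ravel())
a=cv2.resize(t["frame"][200:325,255:425],None,fx=2,fy=2); b=cv2.resize(s["frame"][120:320,290:490],(440,440))
cv2.imwrite("pics/g5.png",np.hstack([cv2.copyMakeBorder(a,0,190,0,0,cv2.BORDER_CONSTANT),b]))
E
```

```text
[0.407  0.2015 0.225 ] [ 0.553  -0.9815 -0.5775] 14.375
side orange (358, 143, 9, 40) [  0.0546  -0.9985 361.9767 163.0698]
```

View pics/g5.png

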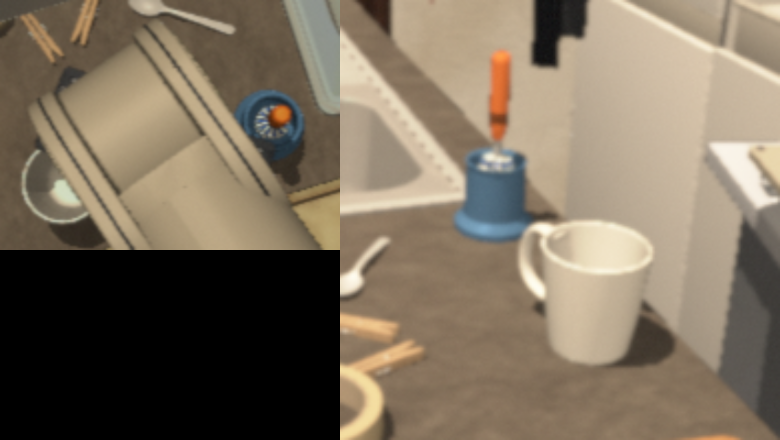

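The brush is upright and fully in its stand, with the same handle pixels as at the start. The mug is standing in place and the gripper is clear of everything.

```bash
python3 -c "
from cell import manip
print(manip.sign_off())"
```

```text
the job is handed in; nothing more can be done
None
```

The mug got three brush strokes and still stands in place, and the brush is back upright in its stand, released and handed in; strokes 2 and 3 touched the mug floor, while stroke 1 stopped about 1 mm above it by my estimate.

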